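# Demagnetise the collet chucks

### The arm

A 6-joint arm with a two-finger parallel gripper is mounted at the origin on the work surface. World frame = base frame: x ahead of the robot, y to its left, z up, the work surface at z = 0. Lengths are in m, angles in rad, forces in N, time in s.
With the tool pointing down it reaches from about 0.325 to 0.9 m from the base axis. Payload 6.1 kg.
Tool frame: the origin (TCP) lies at the very end of the fingers, on their centre line; the grasp point (between the pads) lies 19 mm behind it; z points along the fingers, y is the line along which they close (so a half turn about z gives the same grasp; the last joint's range is limited). The gripper opens to 85 mm and grips with 20 to 120 N. Pads are 22 mm wide; open, the fingers measure 114 mm over their backs; the gripper's body (76 mm by 85 mm) begins 54 mm behind the grasp point. The pads swing forward as they close: fully open they stand 13 mm farther back than shut.
Start: joints at [1.195, 0.22, 1.526, -0, 1.395, -0.126], TCP at [0.155, 0.606, 0.231] pointing down, gripper open.
Joint ranges: [-2.98, 2.98], [-0.91, 2.08], [0.09, 2.57], [-1.24, 4.39], [0.2, 2.65], [-2.68, 2.68]. Speed limits (rad/s): [2.57, 2.57, 3.01, 3.14, 3.14, 3.14].

### API

Orientations are given as a unit quaternion [x, y, z, w].
In Python, from plant import ctrl gives the robot as it stands.
- The arm moves only by the shell command python3 -m crank 'ROWS' [OPENING] [FORCE]. ROWS is JSON, a list of rows, each an object with "slide": the shift along the world's x, y, z in m, a list of three; "twist": the turn about the world's z in rad. A call has 1 to 5 rows; each row is the pose to reach, as a shift and turn from the pose commanded when the call began; what a row does not reach only later rows make up. A row lasts 1/12 s, in which the tool goes at most 41.7 mm and 7.16 degrees, less where a joint would pass 70% of its speed; a pose out of reach is approached as far as the arm can. A call with a gripper value outside its range is refused whole. OPENING is the finger opening in m, from 0 to 0.0854, set as the call begins (- or left out, the last holds). The fingers move at their own pace and stop on an object; FORCE is the grip in N (left out, the last holds). Time passes only in rows, so rows that repeat a pose let the fingers close. It gives the time, the measured TCP pose, the force, the opening and the grip force at its end, in the units of the state.
- ctrl.sense(): the state, without advancing time (a new reading comes with each control period).
- ctrl.grab_frame(name): name is "scene" or "top" or "wrist"; returns (picture, depth): 480x640x3 uint8, blue, green, red; 480x640 float32, m along the optical axis (not along the pixel's ray), 0 where there is no reading.
- ctrl.camera_model(name): a dict with "K" (3x3 intrinsics, pixels), "pose" (4x4, takes a point from camera to world coordinates). Camera axes: x right, y up, looking along -z (the intrinsics and any distortion apply to the point x, -y, -z); pixel columns grow to the right and rows downward; lengths in m; the calibration is good to about 2 mm. A picture is of the moment at which its call begins: read the wrist's pose just before it. camera_model takes no time and is no camera call; for the wrist camera it gives the pose at the moment of the call.
- ctrl.sign_off(): hands the job in; it is judged then, once.
Trained networks look in the newest picture that a camera, given by its name, has taken for a name from the list of things; names that differ only in an ending like _2 or _b are one class to them, and where a whole thing is asked for, a point or a joint stands for the part that bears it (a point fixed in the world has none). Each returns a list of dicts, best first, with "confidence" (0 to 1); they miss things now and then, are a little off and sometimes report something else, mostly with a low value. They report only what shows in the picture. A call takes as long as a camera call. They do not tell look-alikes from the thing itself.
- ctrl.outline_of(camera, target): "pixels" (480x640 bool, what is visible of it) and "centre" ([column, row] in pixels, amid what is visible of it).
- ctrl.landmark_of(camera, target): "centre" ([column, row] in pixels: a listed point, or the origin of a listed thing).
The state is a dict: "time_s": time; "q": joint angles; "joint_velocities": joint speeds; "tau": joint torques, N m; "tcp_pos": TCP position; "orientation": TCP orientation; "wrist_force": force on the tool from outside, world axes, zero at the start; "ft_torque": the same for the moment, N m; "finger_gap": finger opening in m; "grasp_force": force on a finger pad.
Only numpy, scipy, OpenCV 4.12 (cv2) and the standard library are available. Lean on these libraries where they do the work, as an engineer would, in place of code of your own. Each camera call takes 0.05 s, during which the arm holds its last target. There are 200 camera calls.

### The job

Demagnetise the used collet chucks standing about on the bench: draw the lock pin that guards the start button out of its bore and park it upright in the notch in the side of the control box, collar resting on the top, and put every chuck that is there into the wire basket on the demagnetiser. When the pin is parked and all the chucks are in, press the start button fully down and let it spring back up; leave the loose nut, the wrench and the steel block where they are.

Things in the scene. Friction and masses are not known exactly. Their poses are not given: they have to be found in the camera images.
- chuck0: Straight-shank collet chuck (steel), to be demagnetised; standing nose down on the bench, 95 mm tall: a dark slotted nut 54 mm across and 40 mm high at the bottom, then a bare shank 24 mm across and 55 mm long, pointing up. Origin at the centre of the nut's lower face, z along the shank. 3 to 5 of these chucks are present; an absent one reads None from the start.
- chuck1: Straight-shank collet chuck (steel), to be demagnetised; standing nose down on the bench, 95 mm tall: a dark slotted nut 54 mm across and 40 mm high at the bottom, then a bare shank 24 mm across and 55 mm long, pointing up. Origin at the centre of the nut's lower face, z along the shank. 3 to 5 of these chucks are present; an absent one reads None from the start.
- chuck2: Straight-shank collet chuck (steel), to be demagnetised; standing nose down on the bench, 95 mm tall: a dark slotted nut 54 mm across and 40 mm high at the bottom, then a bare shank 24 mm across and 55 mm long, pointing up. Origin at the centre of the nut's lower face, z along the shank. 3 to 5 of these chucks are present; an absent one reads None from the start.
- chuck3: Straight-shank collet chuck (steel), to be demagnetised; standing nose down on the bench, 95 mm tall: a dark slotted nut 54 mm across and 40 mm high at the bottom, then a bare shank 24 mm across and 55 mm long, pointing up. Origin at the centre of the nut's lower face, z along the shank. 3 to 5 of these chucks are present; an absent one reads None from the start.
- chuck4: Straight-shank collet chuck (steel), to be demagnetised; standing nose down on the bench, 95 mm tall: a dark slotted nut 54 mm across and 40 mm high at the bottom, then a bare shank 24 mm across and 55 mm long, pointing up. Origin at the centre of the nut's lower face, z along the shank. 3 to 5 of these chucks are present; an absent one reads None from the start.
- demag: Demagnetiser, fixed: flat grey housing 220 x 260 mm (x, y) with a fixed open wire basket on top. Origin at the centre of its underside.
- basket (a point): Centre of the basket's inner floor, 46 mm above the bench. Inside, the basket measures 182 mm along x and 222 mm along y; its wire walls rise 56 mm above this floor. Holds five chucks standing.
- control: Control box of the demagnetiser, fixed: grey box 150 x 200 x 80 mm (x, y, z) with a bore and the start button in its top and a notch cut into its +y side. Origin at the centre of its underside.
- bore (a point): Centre of the lock pin's bore (19 mm) in the top face of the control box, 30 mm to +x and 50 mm to -y of its centre; the lock pin stands in it at the start.
- notch (a point): Point in the parking notch, at the level of the box's top face: the notch is 22 mm wide along the box's x, runs through the full height and is open to the box's +y side and to the top; it is 50 mm deep along y (from 20 mm on the -y side of this point to 30 mm on the +y side). Here the pin hangs upright with its collar on the top face, its shaft in the notch.
- pin: Lock pin, loose, upright, 137 mm long. From its lower end up: steel shaft 16 mm across, 50 mm long; collar 30 mm across, 32 mm long; thin guard disc 92 mm across, 5 mm thick, which covers the start button while the pin is in the bore; black cylindrical grip 24 mm across, 50 mm long, on top. Origin at the lower end of the shaft, z up along it.
- pin_seat (a point): On the pin's axis at the underside of the collar, 50 mm above its lower end: rests at the level of the box's top face both in the bore and in the notch.
- start (a joint): Start button travel: 0 when up, 0.008 m when fully down; spring return, about 5 N to press fully.
- start_top (a point): Centre of the button's top (32 mm across), 24 mm above the control box's top face when up; pressed straight down. It lies 40 mm to -x of the bore.
- spare_nut: Loose collet nut without a shank, a plain ring 54 mm across, 30 mm high, with a 30 mm hole; not to be moved. Origin at the centre of its underside.
- wrench: Open-end wrench, 180 mm long, lying flat along its x, 8 mm thick, among the chucks; not to be moved.
- block: Steel block 50 x 110 x 40 mm; not to be moved.
Mind the look-alikes: they are no part of the job. What is shaped like the chuck1 but pink is not meant.

How it is judged:
By the outcome, as a careful person would: the job done as asked, in the order asked, and still so for the second after the job is handed in, with the robot touching nothing.
Of chuck0, chuck1, chuck2, chuck3, chuck4 only 3 to 5 are there at a start; the rules pass over those that are not, and their reading is None.
At some moment in a run one of chuck0, chuck1, chuck2, chuck3, chuck4 may be knocked a few centimetres aside while the robot is not near it.
It also fails if it takes over 210 s, if anything falls off the work surface, if the arm or the gripper's body presses on something with over 40 N, if the wrist force passes 120 N, or if a joint passes its speed limit or range.

## Working session

There is one attempt and no reset: what is moved stays moved. The work goes in short steps, Python scripts to look and compute and a shell command to move; the robot and the scene stay as the last step left them, time stands still between calls to the robot, and variables do not carry over. Pictures are saved under pics/ and viewed, at most 14 in all, crops included, and the job is handed in when it is done.

```bash
ls; mkdir -p pics; cat > h.py <<'E'
import numpy as np, cv2
from plant import ctrl
def world(cam,uv,depth,M=None):
    M=M or ctrl.camera_model(cam); K=np.array(M["K"]);P=np.array(M["pose"])
    uv=np.atleast_2d(uv).astype(float); d=np.broadcast_to(depth,len(uv))
    x=(uv[:,0]-K[0,2])/K[0,0]*d; y=(uv[:,1]-K[1,2])/K[1,1]*d
    return (P[:3,:3]@np.stack([x,-y,-d])).T+P[:3,3]
def atz(cam,uv,z,M=None):
    M=M or ctrl.camera_model(cam); a=world(cam,uv,1.0,M); c=np.array(M["pose"])[:3,3]
    return c+(a-c)*((z-c[2])/(a[:,2]-c[2]))[:,None]
E
python3 - <<'E'
from h import *
s=ctrl.sense();print(s)
for c in("top","scene"):
    p,d=ctrl.grab_frame(c);cv2.imwrite(f"pics/{c}1.png",p);np.save(f"{c}1.npy",d)
    print(c,{k:np.round(v,3).tolist() if not isinstance(v,str) else v for k,v in ctrl.camera_model(c).items()})
    for n in("chuck0","demag","control","pin","pin_seat","notch","bore","start_top","basket","spare_nut","block","wrench"):
        for r in ctrl.landmark_of(c,n)[:7]: print(n,np.round(r["centre"],1),round(r["confidence"],2),d[int(r["centre"][1])%480,int(r["centre"][0])%640])
E
```

```text
pics
{'time_s': 0.0, 'q': array([ 1.19491182e+00,  2.21234066e-01,  1.52758820e+00, -4.72407620e-06,
        1.39471234e+00, -1.26151320e-01]), 'joint_velocities': array([ 0.00045093,  0.00057958,  0.00107652,  0.00045723,  0.00057536,
       -0.00060243]), 'tau': array([-9.38842350e-04, -4.96917343e+01, -3.89384973e+01, -4.33138666e-04,
        1.16207352e-02,  6.97067236e-06]), 'tcp_pos': array([0.15428075, 0.60504109, 0.23020646]), 'orientation': array([ 1.24541896e-01,  9.92213875e-01, -9.41122636e-04, -2.38928432e-04]), 'wrist_force': array([ 0.03984403, -0.06137277, -0.22887522]), 'ft_torque': array([-0.04467764, -0.01360419,  0.01240383]), 'grasp_force': 0.0, 'finger_gap': 0.08540025155887927}
top {'K': [[457.415, 0.0, 314.982], [0.0, 457.415, 241.655], [0.0, 0.0, 1.0]], 'pose': [[0.056, 0.965, -0.255, 0.324], [-0.998, 0.056, -0.007, 0.015], [0.007, 0.255, 0.967, 1.021], [0.0, 0.0, 0.0, 1.0]]}
chuck0 [294.8 297.4] 0.97 0.92479193
chuck0 [385.1 197.6] 0.93 1.0422937
chuck0 [316.7 351.2] 0.86 0.9016217
chuck0 [301.6 224.3] 0.84 1.0259784
chuck0 [368.7 355.3] 0.76 0.94953924
chuc
[... 767 characters left out ...]
.0, 1.0]]}
chuck0 [290.2 305.6] 0.86 0.8104788
chuck0 [303. 254.] 0.75 0.9152909
chuck0 [205.9 272.3] 0.74 0.8856346
chuck0 [250.8 286.5] 0.69 0.84796375
chuck0 [253.5 241.7] 0.65 0.95015705
chuck0 [323.2 400. ] 0.64 0.68194425
chuck0 [372.3 305.2] 0.62 0.8318867
demag [408.8 216.1] 0.87 0.9819136
control [157.2 383.7] 0.82 0.65631706
control [190.5 338.7] 0.66 0.7360055
control [374.5 304.2] 0.54 0.8271138
pin [128.2 406.2] 0.67 0.6350311
pin_seat [119.2 387.4] 0.55 0.61392015
notch [191.2 337. ] 0.76 0.73162943
bore [115.2 387.6] 0.87 0.6135231
basket [416.4 200.3] 0.57 1.0077819
spare_nut [330.8 342.9] 0.9 0.7646496
spare_nut [409.8 214.7] 0.3 0.9812417
block [407.6 348.3] 0.63 0.74367666
```

View pics/top1.png

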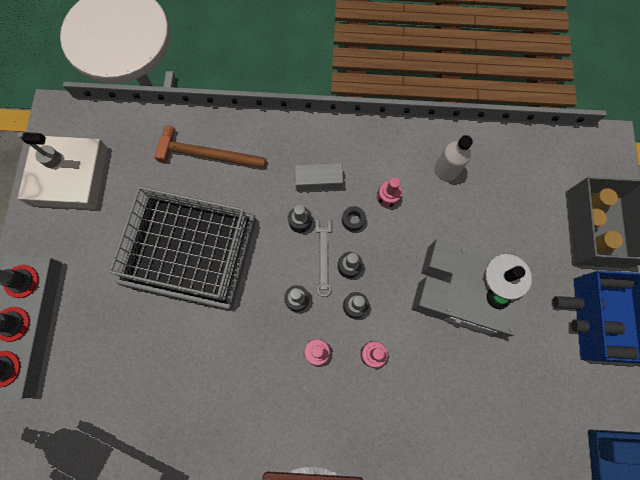

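View pics/scene1.png

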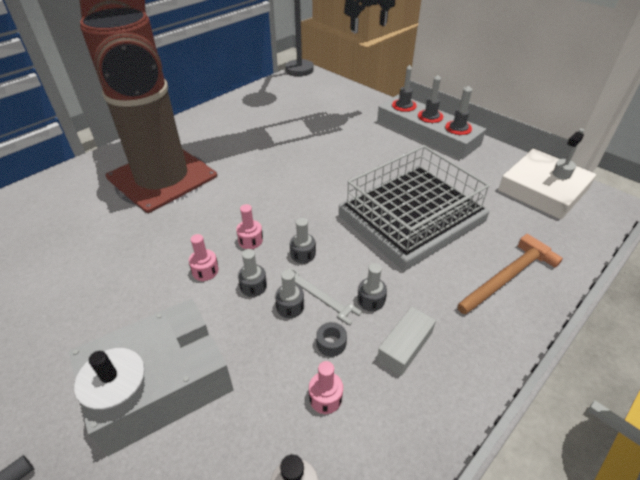

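Dark chucks in the top view: (300,218), (349,264), (297,298), (356,304). Look-alikes: three pink chucks at (391,192), (317,352), (375,354), and a ring nut at (353,218). The basket is at (185,245), the control box at (460,285), and the pin grip at (515,273).

```bash
cat > m.py <<'E'
from h import *
def cloud(cam,d,p=None):
    v,u=np.nonzero(d>0); return world(cam,np.stack([u,v],1),d[v,u]),u,v
if __name__=="__main__":
    H={}
    for c in("top","scene"):
        d=np.load(c+"1.npy"); img=cv2.imread(f"pics/{c}1.png"); X,u,v=cloud(c,d); col=img[v,u]
        b=X[(abs(X[:,0]-.4)<.2)&(abs(X[:,1])<.2)]; print(c,"bench z",np.median(b[:,2][abs(b[:,2])<.02]))
        # shank tops
        m=(X[:,2]>.089)&(X[:,2]<.1)&(X[:,0]>.2)&(X[:,0]<.7)&(X[:,1]>-.22)&(X[:,1]<.13)
        P=X[m];C=col[m]
        while len(P):
            k=np.linalg.norm(P[:,:2]-np.median(P[np.linalg.norm(P[:,:2]-P[0,:2],axis=1)<.03],0)[:2],axis=1)<.03
            k[0]=True
            if k.sum()>8:
                (a,bb),r=cv2.minEnclosingCircle(P[k][:,:2].astype(np.float32)); print("shank",np.round(P[k].mean(0),3),np.round([a,bb,r],3),k.sum(),C[k].mean(0).astype(int))
            P,C=P[~k],C[~k]
        for n,lo,hi in(("grip",.16,.175),("disc",.108,.121)):
            m=(X[:,2]>lo)&(X[:,2]<hi)&(X[:,1]<-.25)&(X[:,1]>-.5)&(X[:,0]>.2)&(X[:,0]<.5)
            P=X[m]; print(n,np.round(P.mean(0),3),np.round(cv2.minEnclosingCircle(P[:,:2].astype(np.float32)),3) if 0 else [np.round(t,3) for t in cv2.minEnclosingCircle(P[:,:2].astype(np.float32))],len(P))
        m=(X[:,2]>.074)&(X[:,2]<.087)&(X[:,1]<-.15)&(X[:,1]>-.5)&(X[:,0]>.15)&(X[:,0]<.5)
        P=X[m]; print("box z",np.median(P[:,2]),[np.round(t,3) for t in cv2.minAreaRect(P[:,:2].astype(np.float32))]); np.save(c+"box.npy",P)
        m=(X[:,2]>.085)&(X[:,2]<.112)&(X[:,1]>.1)&(X[:,1]<.45)&(X[:,0]>.2)&(X[:,0]<.6)
        P=X[m]; print("basket rim",[np.round(t,3) for t in cv2.minAreaRect(P[:,:2].astype(np.float32))])
        m=(X[:,2]>.035)&(X[:,2]<.055)&(X[:,1]>.1)&(X[:,1]<.45)&(X[:,0]>.2)&(X[:,0]<.6)
        P=X[m]; print("floor",np.median(P[:,2]),[np.round(t,3) for t in cv2.minAreaRect(P[:,:2].astype(np.float32))])
    Q=np.concatenate([np.load(c+"box.npy") for c in("top","scene")])
    g=np.zeros((360,360,3),np.uint8); 
    for c,ch in(("top",1),("scene",2)):
        P=np.load(c+"box.npy"); i=((.5-P[:,0])*1000).astype(int);j=((-.15-P[:,1])*1000).astype(int)
        k=(i>0)&(i<360)&(j>0)&(j<360); g[i[k],j[k],ch]=255
    img=cv2.imread("pics/top1.png")[220:350,400:550]
    cv2.imwrite("pics/box.png",np.hstack([cv2.dilate(g,np.ones((2,2))),cv2.resize(img,(415,360),interpolation=2)]))
E
python3 m.py
```

```text
top bench z 0.0004724465525456356
shank [0.637 0.062 0.095] [0.638 0.062 0.012] 98 [126 131 131]
shank [ 0.537 -0.056  0.095] [ 0.539 -0.056  0.012] 101 [125 130 131]
shank [0.457 0.057 0.095] [0.457 0.057 0.012] 106 [137 143 144]
shank [ 0.449 -0.071  0.095] [ 0.449 -0.072  0.012] 109 [127 132 133]
shank [0.346 0.007 0.095] [0.346 0.007 0.012] 116 [136 117 198]
shank [ 0.348 -0.113  0.095] [ 0.348 -0.113  0.012] 119 [123 106 185]
grip [nan nan nan] [array([0., 0.]), np.float64(0.0)] 0
disc [ 0.486 -0.368  0.117] [array([ 0.499, -0.369]), np.float64(0.044)] 527
box z 0.08061009392186486 [array([ 0.465, -0.304]), array([0.202, 0.086]), np.float64(75.682)]
basket rim [array([0.538, 0.312]), array([0.236, 0.162]), np.float64(80.822)]
floor 0.039795321302173114 [array([0.532, 0.311]), array([0.258, 0.178]), np.float64(80.871)]
scene bench z 0.0008697557686547785
shank [0.347 0.005 0.094] [0.345 0.005 0.013] 94 [167 150 213]
shank [0.459 0.054 0.095] [0.456 0.056 0.013] 99 [167 171 171]
shank [ 0.349 -0.115  0.094] [ 0.347 -0.115  0.013] 114 [169 151 215]
shank [ 0.45  -0.074  0.095] [ 0.449 -0.073  0.012] 120 [168 172 172]
shank [0.638 0.059 0.095] [0.637 0.061 0.013] 131 [171 175 174]
shank [ 0.539 -0.058  0.095] [ 0.537 -0.057  0.013] 136 [171 175 175]
grip [nan nan nan] [array([0., 0.]), np.float64(0.0)] 0
disc [ 0.488 -0.372  0.118] [array([ 0.499, -0.369]), np.float64(0.044)] 603
box z 0.08075324178283316 [array([ 0.473, -0.308]), array([0.2  , 0.106]), np.float64(75.436)]
basket rim [array([0.537, 0.31 ]), array([0.235, 0.166]), np.float64(80.481)]
floor 0.040124367521363835 [array([0.532, 0.31 ]), array([0.259, 0.176]), np.float64(81.086)]m.py:20: RuntimeWarning: Mean of empty slice.
  P=X[m]; print(n,np.round(P.mean(0),3),np.round(cv2.minEnclosingCircle(P[:,:2].astype(np.float32)),3) if 0 else [np.round(t,3) for t in cv2.minEnclosingCircle(P[:,:2].astype(np.float32))],len(P))
  ret = um.true_divide(
```

View pics/box.png

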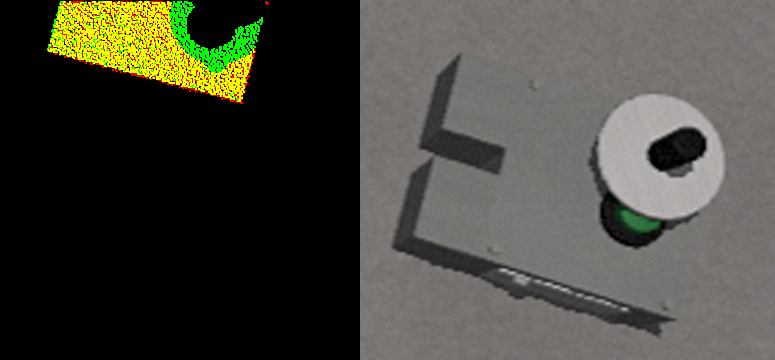

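```bash
cat > b.py <<'E'
from m import *
for c in("top","scene"):
    d=np.load(c+"1.npy"); X,u,v=cloud(c,d)
    B=lambda lo,hi:X[(X[:,2]>lo)&(X[:,2]<hi)&(X[:,1]<-.15)&(X[:,1]>-.5)&(X[:,0]>.3)&(X[:,0]<.65)]
    P=B(.076,.086); (cx,cy),s,a=cv2.minAreaRect(P[:,:2].astype(np.float32)); print("box",cx,cy,s,a,np.median(P[:,2]))
    a=np.radians(a-90); R=np.array([[np.cos(a),-np.sin(a)],[np.sin(a),np.cos(a)]]); C=np.array([cx,cy])
    L=(P[:,:2]-C)@R; print("yaw",a,"ext",L.min(0),L.max(0))
    # notch: per-y rows gap in x
    for y in(.055,.065,.075,.085,.095):
        k=np.sort(L[abs(L[:,1]-y)<.003][:,0]); g=np.diff(k); i=g.argmax(); print(" y",y,"gap",k[i].round(4),k[i+1].round(4))
    for x0 in np.linspace(-.03,.03,7):
        k=L[(abs(L[:,0]-x0)<.002)&(L[:,1]>0)][:,1]; print("  x",round(x0,3),"ymax",k.max().round(4) if len(k) else 0)
    print("bore",C+R@[.03,-.05],"start",C+R@[-.01,-.05])
    for n,lo,hi in(("disc",.113,.121),("grip",.155,.176),("gripmid",.125,.155)):
        P=B(lo,hi); print(n,len(P),P.mean(0).round(4),[np.round(t,4) for t in cv2.minEnclosingCircle(P[:,:2].astype(np.float32))])
    X2=X[(X[:,1]>.1)&(X[:,1]<.5)&(X[:,0]>.35)&(X[:,0]<.75)]
    for n,lo,hi in(("hous",.03,.05),("rim",.092,.11)):
        P=X2[(X2[:,2]>lo)&(X2[:,2]<hi)]; print(n,[np.round(t,4) for t in cv2.minAreaRect(P[:,:2].astype(np.float32))])
E
python3 b.py
```

```text
box 0.4973115622997284 -0.3128734230995178 (0.20167696475982666, 0.1515386998653412) 75.34967041015625 0.08065539166567892
yaw -0.25569648784512383 ext [-0.07576941 -0.10083849] [0.07576932 0.10083849]
 y 0.055 gap -0.0114 0.0106
 y 0.065 gap -0.0113 0.0103
 y 0.075 gap -0.0116 0.0109
 y 0.085 gap -0.0104 0.011
 y 0.095 gap -0.011 0.0107
  x -0.03 ymax 0.0999
  x -0.02 ymax 0.1003
  x -0.01 ymax 0.0977
  x 0.0 ymax 0.0501
  x 0.01 ymax 0.0992
  x 0.02 ymax 0.1001
  x 0.03 ymax 0.0998
bore [ 0.51369022 -0.36883537] start [ 0.47499072 -0.3587186 ]
disc 1370 [ 0.5118 -0.3659  0.1175] [array([ 0.5137, -0.3683]), np.float64(0.047)]
grip 147 [ 0.5123 -0.3662  0.1656] [array([ 0.5127, -0.3678]), np.float64(0.0124)]
gripmid 82 [ 0.5097 -0.3602  0.1399] [array([ 0.5135, -0.367 ]), np.float64(0.0122)]
hous [array([0.5532, 0.3087]), array([0.2602, 0.2202]), np.float64(80.7119)]
rim [array([0.5534, 0.3099]), array([0.2361, 0.1943]), np.float64(80.3939)]
box 0.4957628548145294 -0.3134589195251465 (0.20054636895656586, 0.15276268124580383) 75.1048583984375 0.0807852541105476
yaw -0.259969263498047 ext [-0.07638139 -0.10027322] [0.07638131 0.10027318]
 y 0.055 gap -0.011 0.0119
 y 0.065 gap -0.0104 0.0113
 y 0.075 gap -0.0104 0.01
 y 0.085 gap -0.0106 0.0101
 y 0.095 gap -0.0103 0.01
  x -0.03 ymax 0.0994
  x -0.02 ymax 0.0993
  x -0.01 ymax 0.0993
  x 0.0 ymax 0.0494
  x 0.01 ymax 0.0992
  x 0.02 ymax 0.0997
  x 0.03 ymax 0.0999
bore [ 0.51190225 -0.36949034] start [ 0.47324633 -0.35920831]
disc 2651 [ 0.5194 -0.3712  0.1177] [array([ 0.5123, -0.3695]), np.float64(0.0466)]
grip 329 [ 0.5158 -0.3696  0.1652] [array([ 0.5129, -0.3693]), np.float64(0.0122)]
gripmid 261 [ 0.5211 -0.3697  0.1404] [array([ 0.514 , -0.3697]), np.float64(0.0121)]
hous [array([0.5529, 0.3074]), array([0.2621, 0.2217]), np.float64(80.5774)]
rim [array([0.5524, 0.3077]), array([0.2354, 0.1968]), np.float64(80.4393)]
```

Both cameras agree to within 2 mm: pin at (0.513,-0.369), box yaw -0.258, notch at (0.514,-0.245), basket centre (0.553,0.308) with yaw -0.164. I'm moving to above the pin.

```bash
python3 -m crank '[{"slide":[0.03,-0.04,0.01],"twist":0},{"slide":[0.06,-0.07,0.02],"twist":0},{"slide":[0.09,-0.1,0.03],"twist":0},{"slide":[0.11,-0.13,0.03],"twist":0},{"slide":[0.13,-0.16,0.03],"twist":0}]' 0.06 40
python3 -m crank '[{"slide":[0.02,-0.035,0],"twist":0},{"slide":[0.04,-0.07,0],"twist":0},{"slide":[0.06,-0.105,0],"twist":0},{"slide":[0.08,-0.14,0],"twist":0},{"slide":[0.1,-0.175,0],"twist":0}]'
python3 -m crank '[{"slide":[0.02,-0.035,0],"twist":0},{"slide":[0.04,-0.07,0],"twist":0},{"slide":[0.06,-0.105,0],"twist":0},{"slide":[0.07,-0.14,0],"twist":0},{"slide":[0.08,-0.175,0],"twist":0}]'
python3 -m crank '[{"slide":[0.01,-0.04,0],"twist":0},{"slide":[0.02,-0.08,0],"twist":0},{"slide":[0.03,-0.12,0],"twist":0},{"slide":[0.04,-0.16,0],"twist":0},{"slide":[0.04,-0.2,0],"twist":0}]'
python3 -m crank '[{"slide":[0,-0.04,0],"twist":0},{"slide":[0,-0.08,0],"twist":0},{"slide":[0,-0.12,0],"twist":0},{"slide":[0,-0.16,0],"twist":0},{"slide":[0,-0.19,0],"twist":0}]'
```

```text
time_s: 1.72
tcp_pos: [0.2851, 0.4459, 0.2626]
orientation: [0.124, 0.992, 0.001, 0.001]
wrist_force: [1.3, 0.1, -0.0]
finger_gap: 0.0599
grasp_force: 0.0
time_s: 2.13
tcp_pos: [0.3843, 0.27, 0.2616]
orientation: [0.124, 0.992, 0.0, 0.0]
wrist_force: [0.9, 0.8, 0.0]
finger_gap: 0.0598
grasp_force: 0.0
time_s: 2.55
tcp_pos: [0.4643, 0.0948, 0.2615]
orientation: [0.125, 0.992, 0.0, 0.0]
wrist_force: [0.2, -0.3, 0.4]
finger_gap: 0.06
grasp_force: 0.0
time_s: 2.97
tcp_pos: [0.5046, -0.1055, 0.2615]
orientation: [0.125, 0.992, -0.0, 0.001]
wrist_force: [0.2, 0.0, -0.3]
finger_gap: 0.0599
grasp_force: 0.0
time_s: 3.38
tcp_pos: [0.5031, -0.2965, 0.2613]
orientation: [0.125, 0.992, -0.0, 0.0]
wrist_force: [0.2, 1.1, -0.2]
finger_gap: 0.0601
grasp_force: 0.0
```

```bash
python3 - <<'E'
from h import *
s=ctrl.sense();print(s["tcp_pos"])
M=ctrl.camera_model("wrist");p,d=ctrl.grab_frame("wrist");cv2.imwrite("pics/w1.png",p)
from m import cloud
v,u=np.nonzero(d>0);X=world("wrist",np.stack([u,v],1),d[v,u],M)
for lo,hi in((.113,.121),(.158,.175)):
    P=X[(X[:,2]>lo)&(X[:,2]<hi)&(abs(X[:,0]-.513)<.06)&(abs(X[:,1]+.369)<.06)]
    if len(P):print(len(P),P.mean(0),cv2.minEnclosingCircle(P[:,:2].astype(np.float32)))
E
```

```text
[ 0.50313294 -0.29648737  0.26134683]
7827 [ 0.50626315 -0.36463838  0.11684603] ((0.5117357969284058, -0.3682520091533661), 0.04612797498703003)
993 [ 0.51043556 -0.36668228  0.1658095 ] ((0.5115262866020203, -0.36810213327407837), 0.012023674324154854)
```

View pics/w1.png

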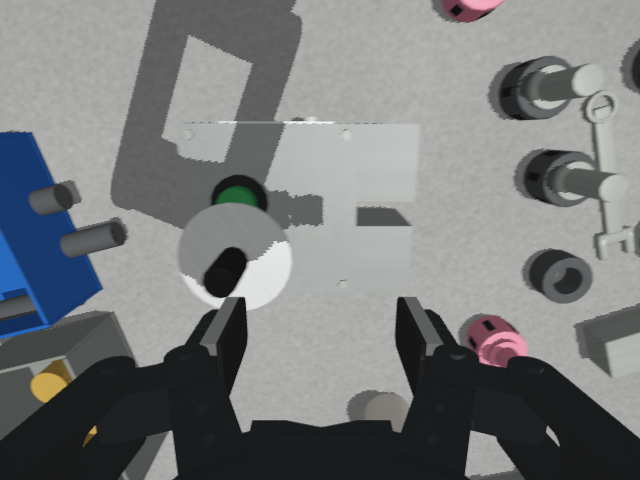

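The wrist view shows the black grip on the white guard disc at (226,270), with the button at (238,195) partly under it. The notch opens at (385,215), and the dark chucks are at the upper right.

```bash
python3 -m crank '[{"slide":[0.005,-0.036,0],"twist":0},{"slide":[0.009,-0.072,0],"twist":0},{"slide":[0.009,-0.072,-0.03],"twist":0},{"slide":[0.009,-0.072,-0.06],"twist":0},{"slide":[0.009,-0.072,-0.06],"twist":0}]'
python3 -m crank '[{"slide":[0,0,-0.03],"twist":0},{"slide":[0,0,-0.055],"twist":0},{"slide":[0,0,-0.071],"twist":0},{"slide":[0,0,-0.071],"twist":0},{"slide":[0,0,-0.071],"twist":0}]'
python3 -m crank '[{"slide":[0,0,0],"twist":0},{"slide":[0,0,0],"twist":0},{"slide":[0,0,0],"twist":0},{"slide":[0,0,0],"twist":0},{"slide":[0,0,0],"twist":0}]' 0.01 40
```

```text
time_s: 3.85
tcp_pos: [0.5096, -0.3632, 0.1941]
orientation: [0.125, 0.992, 0.003, -0.005]
wrist_force: [-1.3, 1.4, -2.2]
finger_gap: 0.0602
grasp_force: 0.0
time_s: 4.27
tcp_pos: [0.5127, -0.3646, 0.1307]
orientation: [0.124, 0.992, 0.0, -0.0]
wrist_force: [0.1, -0.2, 0.1]
finger_gap: 0.0599
grasp_force: 0.0
time_s: 4.68
tcp_pos: [0.5137, -0.3666, 0.1327]
orientation: [0.125, 0.992, -0.001, 0.002]
wrist_force: [-0.7, -1.6, 6.3]
finger_gap: 0.0232
grasp_force: 39.1
```

```bash
python3 -m crank '[{"slide":[0,0,0.005],"twist":0},{"slide":[0,0,0.015],"twist":0},{"slide":[0,0,0.03],"twist":0},{"slide":[0,0,0.05],"twist":0},{"slide":[0,0,0.07],"twist":0}]' 0.01 60
python3 -m crank '[{"slide":[0,0,0],"twist":0},{"slide":[0,0,0],"twist":0},{"slide":[0,0,0],"twist":0}]'
python3 - <<'E'
from h import *
from m import cloud
for c in("top","scene"):
    p,d=ctrl.grab_frame(c);X,u,v=cloud(c,d)
    cv2.imwrite(f"pics/{c}2.png",p[150:430,380:600] if c=="top" else p[200:480,0:300])
    P=X[(abs(X[:,0]-.513)<.065)&(abs(X[:,1]+.367)<.065)&(X[:,2]>.1)]
    print(c,np.histogram(P[:,2],np.arange(.1,.35,.01)))
    # disc plane fit & lowest shaft
E
```

```text
time_s: 5.1
tcp_pos: [0.5121, -0.3648, 0.2]
orientation: [0.125, 0.992, 0.001, -0.001]
wrist_force: [0.7, -0.3, -2.2]
finger_gap: 0.0223
grasp_force: 58.9
time_s: 5.35
tcp_pos: [0.5121, -0.3644, 0.1987]
orientation: [0.125, 0.992, 0.001, -0.001]
wrist_force: [-0.8, -0.6, -2.4]
finger_gap: 0.023
grasp_force: 59.0
top (array([191,   0,   0,   0,   0,   0,   0,  16, 625,  13,  19,  29,  19,
        10,  33,  98,  50,  21,  39, 132, 103,  66,  38,  46]), array([0.1 , 0.11, 0.12, 0.13, 0.14, 0.15, 0.16, 0.17, 0.18, 0.19, 0.2 ,
       0.21, 0.22, 0.23, 0.24, 0.25, 0.26, 0.27, 0.28, 0.29, 0.3 , 0.31,
       0.32, 0.33, 0.34]))
scene (array([  52,   54,   33,    0,    0,    0,    0,   49, 2482,  102,  187,
        252,  261,  399,  280,  666,  396,  552,  647,  995,  782,  239,
         94,  575]), array([0.1 , 0.11, 0.12, 0.13, 0.14, 0.15, 0.16, 0.17, 0.18, 0.19, 0.2 ,
       0.21, 0.22, 0.23, 0.24, 0.25, 0.26, 0.27, 0.28, 0.29, 0.3 , 0.31,
       0.32, 0.33, 0.34]))
```

View pics/scene2.png

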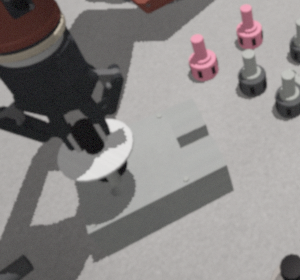

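```bash
cat > disc.py <<'E'
from m import *
def disc(zc,cx,cy,cams=("top","scene")):
    for c in cams:
        p,d=ctrl.grab_frame(c);X,u,v=cloud(c,d)
        P=X[(abs(X[:,0]-cx)<.065)&(abs(X[:,1]-cy)<.065)&(abs(X[:,2]-zc)<.008)]
        for _ in range(3):
            A=np.c_[P[:,:2]-[cx,cy],np.ones(len(P))];k=np.linalg.lstsq(A,P[:,2],rcond=None)[0];P=P[abs(A@k-P[:,2])<.003]
        print(c,len(P),"slope",k.round(3),[np.round(t,4) for t in cv2.minEnclosingCircle(P[:,:2].astype(np.float32))])
if __name__=="__main__":
    import sys; disc(*map(float,sys.argv[1:4])); print(ctrl.sense()["tcp_pos"])
E
python3 disc.py .185 .512 -.3655
```

```text
top 597 slope [-0.01  -0.011  0.183] [array([ 0.5102, -0.3529]), np.float64(0.044)]
scene 2450 slope [-0.012 -0.012  0.183] [array([ 0.5118, -0.3647]), np.float64(0.0463)]
[ 0.51201896 -0.36448241  0.19844182]
```

```bash
python3 -m crank '[{"slide":[0,0.02,0.01],"twist":0},{"slide":[0.001,0.05,0.01],"twist":0},{"slide":[0.002,0.08,0.01],"twist":0},{"slide":[0.002,0.11,0],"twist":0},{"slide":[0.002,0.12,0],"twist":0}]'
python3 -m crank '[{"slide":[0,0,0],"twist":0},{"slide":[0,0,0],"twist":0},{"slide":[0,0,0],"twist":0}]'
python3 disc.py .183 .514 -.245
python3 - <<'E'
from h import *
p,d=ctrl.grab_frame("scene");cv2.imwrite("pics/s3.png",cv2.resize(p[240:440,100:300],(600,600)))
E
```

```text
time_s: 5.97
tcp_pos: [0.5136, -0.2408, 0.1977]
orientation: [0.124, 0.992, 0.002, -0.002]
wrist_force: [-0.2, 1.0, -3.4]
finger_gap: 0.0227
grasp_force: 59.2
time_s: 6.22
tcp_pos: [0.5149, -0.2462, 0.2004]
orientation: [0.125, 0.992, -0.0, 0.0]
wrist_force: [0.5, -1.3, -1.5]
finger_gap: 0.0224
grasp_force: 59.2
top 173 slope [-0.016 -0.049  0.187] [array([ 0.5244, -0.2215]), np.float64(0.0325)]
scene 1873 slope [-0.008 -0.014  0.186] [array([ 0.515 , -0.2467]), np.float64(0.0466)]
[ 0.51481822 -0.24651226  0.20050139]
```

View pics/s3.png

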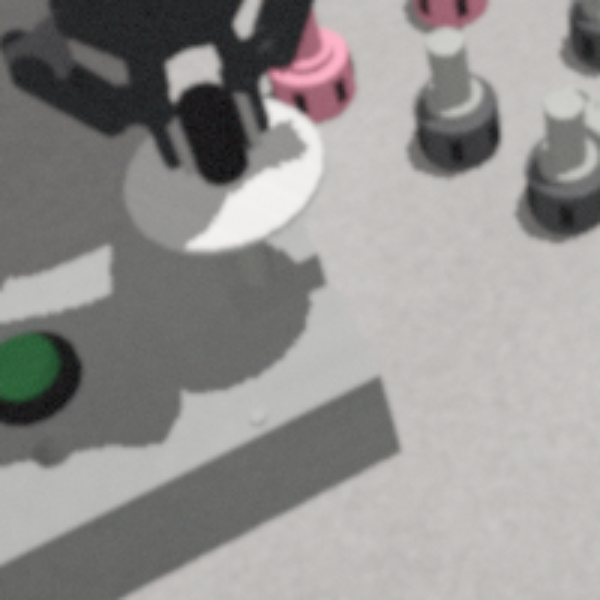

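Over the notch, with the disc level. Lowering the pin.

```bash
python3 -m crank '[{"slide":[-0.001,0,-0.01],"twist":0},{"slide":[-0.001,0,-0.02],"twist":0},{"slide":[-0.001,0,-0.03],"twist":0},{"slide":[-0.001,0,-0.04],"twist":0},{"slide":[-0.001,0,-0.05],"twist":0}]'
python3 -m crank '[{"slide":[0,0,-0.005],"twist":0},{"slide":[0,0,-0.009],"twist":0},{"slide":[0,0,-0.012],"twist":0},{"slide":[0,0,-0.014],"twist":0},{"slide":[0,0,-0.014],"twist":0}]'
python3 disc.py .118 .514 -.246
```

```text
time_s: 6.78
tcp_pos: [0.5131, -0.245, 0.1484]
orientation: [0.125, 0.992, 0.0, -0.001]
wrist_force: [-1.1, -0.3, -2.8]
finger_gap: 0.0222
grasp_force: 59.2
time_s: 7.2
tcp_pos: [0.5137, -0.2452, 0.1361]
orientation: [0.125, 0.992, -0.0, -0.0]
wrist_force: [-1.0, 0.4, -2.5]
finger_gap: 0.0225
grasp_force: 59.2
top 120 slope [-0.002  0.027  0.12 ] [array([ 0.5186, -0.2065]), np.float64(0.022)]
scene 1653 slope [-0.009 -0.015  0.122] [array([ 0.5136, -0.246 ]), np.float64(0.0466)]
[ 0.51399908 -0.24539861  0.13674487]
```

```bash
python3 -m crank '[{"slide":[0,0,-0.002],"twist":0},{"slide":[0,0,-0.003],"twist":0},{"slide":[0,0,-0.004],"twist":0},{"slide":[0,0,-0.005],"twist":0},{"slide":[0,0,-0.005],"twist":0}]'
python3 -m crank '[{"slide":[0,0,0],"twist":0},{"slide":[0,0,0],"twist":0}]'
```

```text
time_s: 7.72
tcp_pos: [0.5141, -0.2454, 0.1326]
orientation: [0.125, 0.992, -0.0, 0.0]
wrist_force: [-2.4, 2.1, 6.1]
finger_gap: 0.0226
grasp_force: 60.1
time_s: 7.88
tcp_pos: [0.5141, -0.2454, 0.1326]
orientation: [0.125, 0.992, -0.0, 0.001]
wrist_force: [-2.5, 1.5, 4.4]
finger_gap: 0.0223
grasp_force: 60.1
```

Contact: the force changed from -2.5 to +5 N. Releasing and rising.

```bash
python3 -m crank '[{"slide":[0,0,0],"twist":0},{"slide":[0,0,0],"twist":0},{"slide":[0,0,0],"twist":0},{"slide":[0,0,0],"twist":0},{"slide":[0,0,0.01],"twist":0}]' 0.055 40
python3 -m crank '[{"slide":[0,0,0.03],"twist":0},{"slide":[0,0,0.06],"twist":0},{"slide":[0,0.03,0.09],"twist":0},{"slide":[-0.02,0.07,0.1],"twist":0},{"slide":[-0.04,0.11,0.1],"twist":0}]'
python3 disc.py .118 .514 -.246
```

```text
time_s: 8.3
tcp_pos: [0.5124, -0.2444, 0.1393]
orientation: [0.125, 0.992, 0.001, -0.002]
wrist_force: [-0.9, 1.3, -0.5]
finger_gap: 0.0552
grasp_force: 0.0
time_s: 8.72
tcp_pos: [0.4789, -0.1426, 0.2457]
orientation: [0.125, 0.992, -0.001, 0.003]
wrist_force: [0.5, 1.2, 0.1]
finger_gap: 0.055
grasp_force: 0.0
top 351 slope [ 0.004 -0.004  0.118] [array([ 0.5101, -0.2473]), np.float64(0.0462)]
scene 1968 slope [-0.002  0.001  0.118] [array([ 0.5138, -0.2457]), np.float64(0.0469)]
[ 0.47539015 -0.13796977  0.24230268]
```

Pin parked and level, disc top at 0.118. Next I'll relocate the chucks.

```bash
cat > ch.py <<'E'
from m import *
def chucks(cams=("top","scene")):
    for c in cams:
        p,d=ctrl.grab_frame(c);X,u,v=cloud(c,d);C=p[v,u]
        for lab,lo,hi,y0,y1 in(("bench",.088,.1,-.25,.17),("basket",.132,.148,.17,.45)):
            m=(X[:,2]>lo)&(X[:,2]<hi)&(X[:,0]>.2)&(X[:,0]<.75)&(X[:,1]>y0)&(X[:,1]<y1);P=X[m];Q=C[m].astype(int)
            while len(P):
                k=np.linalg.norm(P[:,:2]-P[0,:2],axis=1)<.03;o=np.median(P[k],0);k=np.linalg.norm(P[:,:2]-o[:2],axis=1)<.03;k[0]=True
                if k.sum()>30:
                    g=Q[k].mean(0); (a,b),r=cv2.minEnclosingCircle(P[k][:,:2].astype(np.float32))
                    if g.max()-g.min()<20: print(c,lab,[round(t,4) for t in(a,b,r)],"z",P[k][:,2].mean().round(4),k.sum())
                P,Q=P[~k],Q[~k]
if __name__=="__main__":
    chucks(); s=ctrl.sense();print(s["time_s"],s["tcp_pos"].round(4))
E
python3 ch.py
```

```text
top bench [0.6379, 0.0618, 0.0119] z 0.0954 97
top bench [0.5382, -0.0561, 0.0123] z 0.0951 103
top bench [0.4569, 0.0575, 0.0119] z 0.0954 107
top bench [0.4497, -0.0706, 0.0115] z 0.0954 69
scene bench [0.4557, 0.0577, 0.0143] z 0.0941 104
scene bench [0.4495, -0.0725, 0.0125] z 0.0945 125
scene bench [0.6376, 0.061, 0.0125] z 0.0948 130
scene bench [0.5377, -0.0572, 0.0127] z 0.0945 142
8.9167 [ 0.4772 -0.1414  0.2422]
```

```bash
python3 -m crank '[{"slide":[-0.013,0.034,0],"twist":0},{"slide":[-0.026,0.068,0],"twist":0},{"slide":[-0.026,0.068,-0.03],"twist":0},{"slide":[-0.026,0.068,-0.06],"twist":0},{"slide":[-0.026,0.068,-0.09],"twist":0}]' 0.055 60
python3 -m crank '[{"slide":[0,0,0],"twist":0},{"slide":[0,0,0],"twist":0}]'
```

```text
time_s: 9.33
tcp_pos: [0.4524, -0.0748, 0.1512]
orientation: [0.124, 0.992, -0.0, 0.002]
wrist_force: [1.2, -1.0, -0.6]
finger_gap: 0.0546
grasp_force: 0.0
time_s: 9.5
tcp_pos: [0.4503, -0.0744, 0.1501]
orientation: [0.125, 0.992, 0.0, -0.002]
wrist_force: [0.5, -0.0, -0.4]
finger_gap: 0.055
grasp_force: 0.0
```

```bash
python3 -m crank '[{"slide":[0,0.002,-0.03],"twist":0},{"slide":[0,0.002,-0.06],"twist":0},{"slide":[0,0.002,-0.088],"twist":0},{"slide":[0,0.002,-0.088],"twist":0},{"slide":[0,0.002,-0.088],"twist":0}]'
python3 -m crank '[{"slide":[0,0,0],"twist":0},{"slide":[0,0,0],"twist":0},{"slide":[0,0,0],"twist":0},{"slide":[0,0,0],"twist":0},{"slide":[0,0,0],"twist":0}]' 0.01 60
python3 -m crank '[{"slide":[0,0,0.03],"twist":0},{"slide":[0,0,0.07],"twist":0},{"slide":[0,0,0.11],"twist":0},{"slide":[0,0,0.15],"twist":0},{"slide":[0,0,0.165],"twist":0}]'
```

```text
time_s: 9.92
tcp_pos: [0.4516, -0.0727, 0.064]
orientation: [0.125, 0.992, 0.0, -0.0]
wrist_force: [0.8, 0.4, 0.3]
finger_gap: 0.0548
grasp_force: 0.0
time_s: 10.33
tcp_pos: [0.4534, -0.0732, 0.0659]
orientation: [0.125, 0.992, -0.001, 0.002]
wrist_force: [-1.3, -1.2, 6.6]
finger_gap: 0.0222
grasp_force: 58.5
time_s: 10.75
tcp_pos: [0.4536, -0.0728, 0.2351]
orientation: [0.124, 0.992, -0.001, 0.005]
wrist_force: [1.1, -1.1, -4.3]
finger_gap: 0.0221
grasp_force: 60.1
```

```bash
python3 -m crank '[{"slide":[0.01,0.03,0],"twist":0},{"slide":[0.02,0.065,0],"twist":0},{"slide":[0.035,0.1,0],"twist":0},{"slide":[0.05,0.135,0],"twist":0},{"slide":[0.06,0.17,0],"twist":0}]'
python3 -m crank '[{"slide":[0.01,0.03,0],"twist":0},{"slide":[0.02,0.065,0],"twist":0},{"slide":[0.035,0.1,0],"twist":0},{"slide":[0.05,0.135,0],"twist":0},{"slide":[0.06,0.17,0],"twist":0}]'
python3 -m crank '[{"slide":[0.01,0.03,0],"twist":0},{"slide":[0.02,0.06,0],"twist":0},{"slide":[0.03,0.088,0],"twist":0},{"slide":[0.03,0.088,0],"twist":0},{"slide":[0.03,0.088,0],"twist":0}]'
python3 ch.py
```

```text
time_s: 11.17
tcp_pos: [0.5117, 0.0996, 0.2287]
orientation: [0.125, 0.992, 0.0, 0.001]
wrist_force: [0.3, -0.5, -4.8]
finger_gap: 0.0223
grasp_force: 60.2
time_s: 11.58
tcp_pos: [0.5716, 0.2697, 0.2282]
orientation: [0.125, 0.992, -0.0, 0.0]
wrist_force: [1.5, -1.3, -3.7]
finger_gap: 0.0226
grasp_force: 60.2
time_s: 12.0
tcp_pos: [0.6004, 0.3572, 0.227]
orientation: [0.123, 0.992, -0.001, -0.001]
wrist_force: [0.1, -0.3, -4.4]
finger_gap: 0.0224
grasp_force: 60.7
top bench [0.6377, 0.0615, 0.0124] z 0.0954 97
top bench [0.5376, -0.0557, 0.012] z 0.0951 104
top bench [0.4571, 0.0574, 0.0119] z 0.0952 109
scene bench [0.4568, 0.0566, 0.0134] z 0.0945 103
scene bench [0.6377, 0.0605, 0.0127] z 0.0947 134
scene bench [0.5365, -0.0567, 0.0132] z 0.0945 143
12.1 [0.6006 0.3553 0.2277]
```

```bash
python3 -m crank '[{"slide":[0.003,0,-0.025],"twist":0},{"slide":[0.003,0,-0.05],"twist":0},{"slide":[0.003,0,-0.075],"twist":0},{"slide":[0.003,0,-0.095],"twist":0},{"slide":[0.003,0,-0.105],"twist":0}]'
python3 -m crank '[{"slide":[0,0,-0.004],"twist":0},{"slide":[0,0,-0.007],"twist":0},{"slide":[0,0,-0.01],"twist":0},{"slide":[0,0,-0.012],"twist":0},{"slide":[0,0,-0.012],"twist":0}]'
```

```text
time_s: 12.52
tcp_pos: [0.6023, 0.3534, 0.1198]
orientation: [0.125, 0.992, -0.002, -0.002]
wrist_force: [-1.3, -1.2, -5.4]
finger_gap: 0.0225
grasp_force: 60.7
time_s: 12.93
tcp_pos: [0.6047, 0.356, 0.1122]
orientation: [0.125, 0.992, 0.0, 0.001]
wrist_force: [-0.2, 0.1, -4.6]
finger_gap: 0.0223
grasp_force: 60.7
```

```bash
python3 -m crank '[{"slide":[0,0,-0.002],"twist":0},{"slide":[0,0,-0.002],"twist":0},{"slide":[0,0,-0.003],"twist":0},{"slide":[0,0,-0.003],"twist":0},{"slide":[0,0,-0.003],"twist":0}]'
```

```text
time_s: 13.35
tcp_pos: [0.6052, 0.3562, 0.1121]
orientation: [0.124, 0.992, 0.001, 0.001]
wrist_force: [-4.9, -2.3, 8.0]
finger_gap: 0.0225
grasp_force: 62.2
```

```bash
python3 -m crank '[{"slide":[0,0,0],"twist":0},{"slide":[0,0,0],"twist":0},{"slide":[0,0,0],"twist":0},{"slide":[0,0,0],"twist":0},{"slide":[0,0,0.01],"twist":0}]' 0.055 60
python3 -m crank '[{"slide":[0,0,0.04],"twist":0},{"slide":[0,0,0.075],"twist":0},{"slide":[0,0,0.11],"twist":0},{"slide":[0,-0.03,0.11],"twist":0},{"slide":[0.005,-0.065,0.11],"twist":0}]'
python3 -m crank '[{"slide":[0.005,-0.035,0],"twist":0},{"slide":[0.01,-0.07,0],"twist":0},{"slide":[0.015,-0.1,0],"twist":0},{"slide":[0.02,-0.135,0],"twist":0},{"slide":[0.025,-0.17,0],"twist":0}]'
python3 -m crank '[{"slide":[0,-0.03,0],"twist":0},{"slide":[0.002,-0.06,0],"twist":0},{"slide":[0.002,-0.06,-0.03],"twist":0},{"slide":[0.002,-0.06,-0.06],"twist":0},{"slide":[0.002,-0.06,-0.08],"twist":0}]'
python3 -m crank '[{"slide":[0,0,0],"twist":0},{"slide":[0,0,0],"twist":0}]'
python3 ch.py
```

```text
time_s: 13.77
tcp_pos: [0.6028, 0.3553, 0.1159]
orientation: [0.125, 0.992, -0.001, -0.002]
wrist_force: [-0.2, 0.2, -0.9]
finger_gap: 0.055
grasp_force: 0.0
time_s: 14.18
tcp_pos: [0.6103, 0.2933, 0.2334]
orientation: [0.123, 0.992, 0.002, 0.003]
wrist_force: [0.6, -0.4, -0.4]
finger_gap: 0.0551
grasp_force: 0.0
time_s: 14.6
tcp_pos: [0.6343, 0.1195, 0.2291]
orientation: [0.124, 0.992, 0.0, 0.001]
wrist_force: [0.1, 0.6, -1.0]
finger_gap: 0.0546
grasp_force: 0.0
time_s: 15.02
tcp_pos: [0.6355, 0.0598, 0.1466]
orientation: [0.125, 0.992, -0.0, -0.001]
wrist_force: [-1.6, 0.2, -0.9]
finger_gap: 0.0549
grasp_force: 0.0
time_s: 15.18
tcp_pos: [0.6354, 0.0608, 0.1476]
orientation: [0.125, 0.992, -0.0, -0.001]
wrist_force: [0.0, -0.0, 0.9]
finger_gap: 0.055
grasp_force: 0.0
top bench [0.5381, -0.0559, 0.012] z 0.0951 102
top basket [0.6012, 0.3572, 0.013] z 0.1406 122
scene bench [0.4564, 0.0563, 0.0128] z 0.0944 104
scene bench [0.6379, 0.0608, 0.0129] z 0.0945 138
scene bench [0.5379, -0.0566, 0.0127] z 0.0947 138
scene basket [0.6028, 0.3562, 0.0137] z 0.1396 100
15.2833 [0.6375 0.061  0.1504]
```

```bash
python3 -m crank '[{"slide":[0.001,0,-0.03],"twist":0},{"slide":[0.001,0,-0.06],"twist":0},{"slide":[0.001,0,-0.085],"twist":0},{"slide":[0.001,0,-0.085],"twist":0},{"slide":[0.001,0,-0.085],"twist":0}]'
python3 -m crank '[{"slide":[0,0,0],"twist":0},{"slide":[0,0,0],"twist":0},{"slide":[0,0,0],"twist":0},{"slide":[0,0,0],"twist":0},{"slide":[0,0,0],"twist":0}]' 0.01 60
python3 -m crank '[{"slide":[0,0,0.03],"twist":0},{"slide":[0,0,0.07],"twist":0},{"slide":[0,0,0.11],"twist":0},{"slide":[0,0,0.15],"twist":0},{"slide":[0,0,0.165],"twist":0}]'
python3 -m crank '[{"slide":[-0.01,0.035,0],"twist":0},{"slide":[-0.02,0.07,0],"twist":0},{"slide":[-0.03,0.105,0],"twist":0},{"slide":[-0.04,0.14,0],"twist":0},{"slide":[-0.05,0.175,0],"twist":0}]'
python3 -m crank '[{"slide":[-0.001,0.01,0],"twist":0},{"slide":[-0.001,0.01,0],"twist":0},{"slide":[-0.001,0.01,0],"twist":0}]'
```

```text
time_s: 15.7
tcp_pos: [0.6372, 0.0611, 0.0638]
orientation: [0.124, 0.992, -0.0, -0.0]
wrist_force: [0.1, 0.2, 0.5]
finger_gap: 0.0547
grasp_force: 0.0
time_s: 16.12
tcp_pos: [0.6395, 0.0607, 0.0665]
orientation: [0.125, 0.992, 0.0, 0.003]
wrist_force: [-1.3, 0.3, 6.1]
finger_gap: 0.0221
grasp_force: 59.0
time_s: 16.53
tcp_pos: [0.6399, 0.0609, 0.2363]
orientation: [0.125, 0.992, 0.001, 0.005]
wrist_force: [1.7, 0.5, -1.4]
finger_gap: 0.0221
grasp_force: 59.8
time_s: 16.95
tcp_pos: [0.5862, 0.2373, 0.2285]
orientation: [0.125, 0.992, 0.0, 0.0]
wrist_force: [0.7, 0.0, -2.7]
finger_gap: 0.0226
grasp_force: 59.7
time_s: 17.2
tcp_pos: [0.5858, 0.2463, 0.2282]
orientation: [0.124, 0.992, -0.0, 0.0]
wrist_force: [-0.1, -0.5, -3.3]
finger_gap: 0.022
grasp_force: 59.8
```

```bash
python3 -m crank '[{"slide":[0,0,-0.025],"twist":0},{"slide":[0,0,-0.05],"twist":0},{"slide":[0,0,-0.075],"twist":0},{"slide":[0,0,-0.095],"twist":0},{"slide":[0,0,-0.105],"twist":0}]'
python3 -m crank '[{"slide":[0,0,-0.004],"twist":0},{"slide":[0,0,-0.008],"twist":0},{"slide":[0,0,-0.011],"twist":0},{"slide":[0,0,-0.014],"twist":0},{"slide":[0,0,-0.015],"twist":0}]'
python3 -m crank '[{"slide":[0,0,0],"twist":0},{"slide":[0,0,0],"twist":0}]'
```

```text
time_s: 17.62
tcp_pos: [0.5847, 0.2435, 0.1196]
orientation: [0.126, 0.992, -0.001, -0.002]
wrist_force: [-0.9, 0.1, -3.9]
finger_gap: 0.0222
grasp_force: 59.9
time_s: 18.03
tcp_pos: [0.588, 0.2459, 0.1126]
orientation: [0.125, 0.992, 0.0, 0.002]
wrist_force: [-8.4, -4.7, 16.5]
finger_gap: 0.0225
grasp_force: 62.0
time_s: 18.2
tcp_pos: [0.5879, 0.2459, 0.1126]
orientation: [0.124, 0.992, 0.0, 0.002]
wrist_force: [-6.0, -3.6, 9.5]
finger_gap: 0.0223
grasp_force: 61.4
```

```bash
python3 -m crank '[{"slide":[0,0,0],"twist":0},{"slide":[0,0,0],"twist":0},{"slide":[0,0,0],"twist":0},{"slide":[0,0,0],"twist":0},{"slide":[0,0,0.01],"twist":0}]' 0.055 60
python3 -m crank '[{"slide":[0,0,0.04],"twist":0},{"slide":[0,0,0.075],"twist":0},{"slide":[0,0,0.11],"twist":0},{"slide":[-0.02,-0.03,0.11],"twist":0},{"slide":[-0.04,-0.06,0.11],"twist":0}]'
python3 -m crank '[{"slide":[-0.02,-0.03,0],"twist":0},{"slide":[-0.04,-0.06,0],"twist":0},{"slide":[-0.06,-0.09,0],"twist":0},{"slide":[-0.08,-0.12,0],"twist":0},{"slide":[-0.089,-0.13,0],"twist":0}]'
python3 -m crank '[{"slide":[0,0,-0.02],"twist":0},{"slide":[0,0,-0.05],"twist":0},{"slide":[0,0,-0.08],"twist":0},{"slide":[0,0,-0.08],"twist":0},{"slide":[0,0,-0.08],"twist":0}]'
python3 ch.py
```

```text
time_s: 18.62
tcp_pos: [0.5847, 0.2455, 0.1162]
orientation: [0.125, 0.992, -0.001, -0.002]
wrist_force: [-2.1, -0.5, -1.1]
finger_gap: 0.0547
grasp_force: 0.0
time_s: 19.03
tcp_pos: [0.5483, 0.1867, 0.2327]
orientation: [0.123, 0.992, 0.001, 0.004]
wrist_force: [0.3, -1.7, 0.6]
finger_gap: 0.055
grasp_force: 0.0
time_s: 19.45
tcp_pos: [0.4552, 0.0532, 0.2286]
orientation: [0.125, 0.992, -0.001, 0.0]
wrist_force: [0.9, -0.2, 1.1]
finger_gap: 0.0551
grasp_force: 0.0
time_s: 19.87
tcp_pos: [0.456, 0.0559, 0.1476]
orientation: [0.125, 0.992, -0.0, -0.002]
wrist_force: [0.8, -0.3, 0.3]
finger_gap: 0.0546
grasp_force: 0.0
top bench [0.5377, -0.056, 0.0118] z 0.0951 103
top basket [0.6015, 0.3565, 0.0126] z 0.1404 120
top basket [0.5861, 0.2464, 0.0119] z 0.1403 117
scene bench [0.4585, 0.0549, 0.0117] z 0.094 107
scene bench [0.5369, -0.0568, 0.0131] z 0.0947 137
scene basket [0.602, 0.3549, 0.0124] z 0.1397 98
scene basket [0.5861, 0.2443, 0.0129] z 0.1397 109
19.9667 [0.4584 0.0559 0.1502]
```

```bash
python3 -m crank '[{"slide":[0,0,-0.03],"twist":0},{"slide":[0,0,-0.06],"twist":0},{"slide":[0,0,-0.085],"twist":0},{"slide":[0,0,-0.085],"twist":0},{"slide":[0,0,-0.085],"twist":0}]'
python3 -m crank '[{"slide":[0,0,0],"twist":0},{"slide":[0,0,0],"twist":0},{"slide":[0,0,0],"twist":0},{"slide":[0,0,0],"twist":0},{"slide":[0,0,0],"twist":0}]' 0.01 60
python3 -m crank '[{"slide":[0,0,0.03],"twist":0},{"slide":[0,0,0.07],"twist":0},{"slide":[0,0,0.11],"twist":0},{"slide":[0,0,0.15],"twist":0},{"slide":[0,0,0.165],"twist":0}]'
python3 -m crank '[{"slide":[0.005,0.035,0],"twist":0},{"slide":[0.012,0.07,0],"twist":0},{"slide":[0.02,0.105,0],"twist":0},{"slide":[0.028,0.14,0],"twist":0},{"slide":[0.035,0.175,0],"twist":0}]'
python3 -m crank '[{"slide":[0.008,0.035,0],"twist":0},{"slide":[0.016,0.07,0],"twist":0},{"slide":[0.022,0.105,0],"twist":0},{"slide":[0.028,0.138,0],"twist":0},{"slide":[0.028,0.138,0],"twist":0}]'
python3 -m crank '[{"slide":[0,0,0],"twist":0},{"slide":[0,0,0],"twist":0}]'
```

```text
time_s: 20.38
tcp_pos: [0.4575, 0.056, 0.064]
orientation: [0.124, 0.992, -0.0, -0.0]
wrist_force: [-0.5, -0.3, 0.7]
finger_gap: 0.0548
grasp_force: 0.0
time_s: 20.8
tcp_pos: [0.4592, 0.0557, 0.0658]
orientation: [0.125, 0.992, 0.0, 0.002]
wrist_force: [-1.2, -0.3, 6.3]
finger_gap: 0.0223
grasp_force: 58.4
time_s: 21.22
tcp_pos: [0.4598, 0.0558, 0.2354]
orientation: [0.124, 0.992, 0.0, 0.005]
wrist_force: [1.8, 0.2, -4.0]
finger_gap: 0.0225
grasp_force: 60.2
time_s: 21.63
tcp_pos: [0.4922, 0.2325, 0.2289]
orientation: [0.125, 0.992, 0.0, 0.001]
wrist_force: [0.4, -0.5, -4.5]
finger_gap: 0.0225
grasp_force: 60.2
time_s: 22.05
tcp_pos: [0.5197, 0.3745, 0.2278]
orientation: [0.123, 0.992, 0.002, -0.0]
wrist_force: [-0.6, -1.2, -3.1]
finger_gap: 0.0225
grasp_force: 60.8
time_s: 22.22
tcp_pos: [0.5197, 0.3686, 0.2279]
orientation: [0.124, 0.992, -0.001, -0.0]
wrist_force: [0.5, -0.7, -4.1]
finger_gap: 0.0223
grasp_force: 60.8
```

```bash
python3 -m crank '[{"slide":[0,0,-0.025],"twist":0},{"slide":[0,0,-0.05],"twist":0},{"slide":[0,0,-0.075],"twist":0},{"slide":[0,0,-0.095],"twist":0},{"slide":[0,0,-0.105],"twist":0}]'
python3 -m crank '[{"slide":[0,0,-0.004],"twist":0},{"slide":[0,0,-0.008],"twist":0},{"slide":[0,0,-0.011],"twist":0},{"slide":[0,0,-0.014],"twist":0},{"slide":[0,0,-0.015],"twist":0}]'
python3 -m crank '[{"slide":[0,0,0],"twist":0},{"slide":[0,0,0],"twist":0}]'
```

```text
time_s: 22.63
tcp_pos: [0.5185, 0.3664, 0.1201]
orientation: [0.125, 0.992, -0.002, -0.002]
wrist_force: [-1.2, -0.0, -4.3]
finger_gap: 0.0224
grasp_force: 60.8
time_s: 23.05
tcp_pos: [0.5216, 0.3694, 0.1119]
orientation: [0.125, 0.992, 0.001, 0.002]
wrist_force: [-5.2, -4.8, 12.8]
finger_gap: 0.0221
grasp_force: 62.6
time_s: 23.22
tcp_pos: [0.5215, 0.3693, 0.1119]
orientation: [0.124, 0.992, 0.001, 0.002]
wrist_force: [-4.1, -3.3, 8.4]
finger_gap: 0.0225
grasp_force: 62.2
```

```bash
python3 -m crank '[{"slide":[0,0,0],"twist":0},{"slide":[0,0,0],"twist":0},{"slide":[0,0,0],"twist":0},{"slide":[0,0,0],"twist":0},{"slide":[0,0,0.01],"twist":0}]' 0.055 60
python3 -m crank '[{"slide":[0,0,0.04],"twist":0},{"slide":[0,0,0.075],"twist":0},{"slide":[0,0,0.11],"twist":0},{"slide":[0,-0.03,0.11],"twist":0},{"slide":[0,-0.065,0.11],"twist":0}]'
python3 -m crank '[{"slide":[0,-0.035,0],"twist":0},{"slide":[0,-0.07,0],"twist":0},{"slide":[0,-0.11,0],"twist":0},{"slide":[0.005,-0.15,0],"twist":0},{"slide":[0.01,-0.19,0],"twist":0}]'
python3 -m crank '[{"slide":[0,-0.035,0],"twist":0},{"slide":[0,-0.07,0],"twist":0},{"slide":[0.005,-0.11,0],"twist":0},{"slide":[0.007,-0.15,0],"twist":0},{"slide":[0.007,-0.171,0],"twist":0}]'
python3 -m crank '[{"slide":[0,0,-0.02],"twist":0},{"slide":[0,0,-0.05],"twist":0},{"slide":[0,0,-0.08],"twist":0},{"slide":[0,0,-0.08],"twist":0},{"slide":[0,0,-0.08],"twist":0}]'
python3 ch.py
```

```text
time_s: 23.63
tcp_pos: [0.5189, 0.3682, 0.1163]
orientation: [0.125, 0.992, -0.001, -0.001]
wrist_force: [-0.6, 0.1, -1.0]
finger_gap: 0.0549
grasp_force: 0.0
time_s: 24.05
tcp_pos: [0.5218, 0.3058, 0.233]
orientation: [0.123, 0.992, 0.002, 0.003]
wrist_force: [0.6, -0.7, -0.2]
finger_gap: 0.0549
grasp_force: 0.0
time_s: 24.47
tcp_pos: [0.53, 0.1124, 0.2292]
orientation: [0.124, 0.992, 0.0, 0.001]
wrist_force: [0.2, -0.8, -0.5]
finger_gap: 0.0551
grasp_force: 0.0
time_s: 24.88
tcp_pos: [0.5374, -0.0611, 0.2292]
orientation: [0.126, 0.992, -0.001, 0.001]
wrist_force: [-0.6, 0.2, -0.2]
finger_gap: 0.0547
grasp_force: 0.0
time_s: 25.3
tcp_pos: [0.5359, -0.0568, 0.1473]
orientation: [0.125, 0.992, 0.0, -0.002]
wrist_force: [-0.0, -0.7, 1.6]
finger_gap: 0.0549
grasp_force: 0.0
top bench [0.5377, -0.0559, 0.0118] z 0.0953 101
top basket [0.6011, 0.3575, 0.0124] z 0.1402 121
top basket [0.5862, 0.247, 0.0121] z 0.1404 114
top basket [0.519, 0.3699, 0.0122] z 0.1407 126
scene bench [0.5379, -0.0566, 0.0132] z 0.0947 142
scene basket [0.5203, 0.3694, 0.0135] z 0.1395 85
scene basket [0.601, 0.3556, 0.0126] z 0.1397 101
scene basket [0.5867, 0.2454, 0.0127] z 0.1394 113
25.4 [ 0.5384 -0.0572  0.1503]
```

```bash
python3 -m crank '[{"slide":[0,0,-0.03],"twist":0},{"slide":[0,0,-0.06],"twist":0},{"slide":[0,0,-0.085],"twist":0},{"slide":[0,0,-0.085],"twist":0},{"slide":[0,0,-0.085],"twist":0}]'
python3 -m crank '[{"slide":[0,0,0],"twist":0},{"slide":[0,0,0],"twist":0},{"slide":[0,0,0],"twist":0},{"slide":[0,0,0],"twist":0},{"slide":[0,0,0],"twist":0}]' 0.01 60
python3 -m crank '[{"slide":[0,0,0.03],"twist":0},{"slide":[0,0,0.07],"twist":0},{"slide":[0,0,0.11],"twist":0},{"slide":[0,0,0.15],"twist":0},{"slide":[0,0,0.165],"twist":0}]'
python3 -m crank '[{"slide":[-0.01,0.035,0],"twist":0},{"slide":[-0.02,0.07,0],"twist":0},{"slide":[-0.03,0.105,0],"twist":0},{"slide":[-0.036,0.14,0],"twist":0},{"slide":[-0.036,0.175,0],"twist":0}]'
python3 -m crank '[{"slide":[0,0.035,0],"twist":0},{"slide":[0,0.07,0],"twist":0},{"slide":[0,0.105,0],"twist":0},{"slide":[0,0.142,0],"twist":0},{"slide":[0,0.142,0],"twist":0}]'
python3 -m crank '[{"slide":[0,0,0],"twist":0},{"slide":[0,0,0],"twist":0}]'
```

```text
time_s: 25.82
tcp_pos: [0.5375, -0.057, 0.0642]
orientation: [0.124, 0.992, -0.0, -0.0]
wrist_force: [0.1, -0.4, -0.2]
finger_gap: 0.0549
grasp_force: 0.0
time_s: 26.23
tcp_pos: [0.5394, -0.0574, 0.0661]
orientation: [0.125, 0.992, -0.0, 0.002]
wrist_force: [-0.8, 0.9, 5.8]
finger_gap: 0.0223
grasp_force: 58.4
time_s: 26.65
tcp_pos: [0.54, -0.0577, 0.236]
orientation: [0.125, 0.992, -0.001, 0.005]
wrist_force: [2.0, 0.5, -2.9]
finger_gap: 0.0225
grasp_force: 60.0
time_s: 27.07
tcp_pos: [0.4997, 0.1193, 0.2289]
orientation: [0.125, 0.992, 0.0, 0.0]
wrist_force: [1.6, -0.4, -3.7]
finger_gap: 0.0222
grasp_force: 60.0
time_s: 27.48
tcp_pos: [0.5001, 0.2659, 0.2289]
orientation: [0.122, 0.993, 0.002, 0.0]
wrist_force: [-0.1, -0.7, -4.2]
finger_gap: 0.0226
grasp_force: 60.6
time_s: 27.65
tcp_pos: [0.5008, 0.2597, 0.2283]
orientation: [0.124, 0.992, -0.0, -0.0]
wrist_force: [0.1, -0.1, -3.6]
finger_gap: 0.0222
grasp_force: 60.6
```

```bash
python3 -m crank '[{"slide":[0,0,-0.025],"twist":0},{"slide":[0,0,-0.05],"twist":0},{"slide":[0,0,-0.075],"twist":0},{"slide":[0,0,-0.095],"twist":0},{"slide":[0,0,-0.105],"twist":0}]'
python3 -m crank '[{"slide":[0,0,-0.004],"twist":0},{"slide":[0,0,-0.008],"twist":0},{"slide":[0,0,-0.011],"twist":0},{"slide":[0,0,-0.014],"twist":0},{"slide":[0,0,-0.015],"twist":0}]'
python3 -m crank '[{"slide":[0,0,0],"twist":0},{"slide":[0,0,0],"twist":0}]'
```

```text
time_s: 28.07
tcp_pos: [0.4995, 0.2576, 0.1202]
orientation: [0.126, 0.992, -0.001, -0.002]
wrist_force: [-0.5, 0.2, -4.1]
finger_gap: 0.0221
grasp_force: 60.6
time_s: 28.48
tcp_pos: [0.5028, 0.2602, 0.1121]
orientation: [0.125, 0.992, 0.001, 0.002]
wrist_force: [-8.7, -3.8, 18.5]
finger_gap: 0.0225
grasp_force: 62.8
time_s: 28.65
tcp_pos: [0.5027, 0.2602, 0.1121]
orientation: [0.124, 0.992, 0.0, 0.002]
wrist_force: [-6.0, -3.5, 12.5]
finger_gap: 0.0222
grasp_force: 62.5
```

```bash
python3 -m crank '[{"slide":[0,0,0],"twist":0},{"slide":[0,0,0],"twist":0},{"slide":[0,0,0],"twist":0},{"slide":[0,0,0],"twist":0},{"slide":[0,0,0.01],"twist":0}]' 0.055 60
python3 -m crank '[{"slide":[0,0,0.04],"twist":0},{"slide":[0,0,0.075],"twist":0},{"slide":[0,0,0.12],"twist":0},{"slide":[0,-0.03,0.12],"twist":0},{"slide":[0,-0.065,0.12],"twist":0}]'
python3 -m crank '[{"slide":[0,-0.035,0],"twist":0},{"slide":[0,-0.07,0],"twist":0},{"slide":[-0.01,-0.11,0],"twist":0},{"slide":[-0.02,-0.15,0],"twist":0},{"slide":[-0.03,-0.19,0],"twist":0}]' 0 20
python3 -m crank '[{"slide":[-0.005,-0.04,0],"twist":0},{"slide":[-0.01,-0.08,0],"twist":0},{"slide":[-0.015,-0.12,0],"twist":0},{"slide":[-0.02,-0.16,0],"twist":0},{"slide":[-0.02,-0.16,0],"twist":0}]'
python3 ch.py; python3 disc.py .118 .514 -.246
python3 - <<'E'
from m import *
p,d=ctrl.grab_frame("top");cv2.imwrite("pics/t4.png",p)
for c in("top","scene"):
    p,d=ctrl.grab_frame(c);X,u,v=cloud(c,d)
    P=X[(abs(X[:,0]-.474)<.05)&(abs(X[:,1]+.359)<.04)&(X[:,2]>.098)&(X[:,2]<.108)]
    print(c,len(P),P[:,2].mean() if len(P) else 0,cv2.minEnclosingCircle(P[:,:2].astype(np.float32)) if len(P) else 0)
E
```

```text
time_s: 29.07
tcp_pos: [0.4998, 0.2594, 0.1165]
orientation: [0.125, 0.992, -0.001, -0.002]
wrist_force: [1.1, 0.3, -0.7]
finger_gap: 0.055
grasp_force: 0.0
time_s: 29.48
tcp_pos: [0.5034, 0.1964, 0.2436]
orientation: [0.123, 0.992, 0.002, 0.004]
wrist_force: [-0.6, -1.1, -1.2]
finger_gap: 0.0549
grasp_force: 0.0
time_s: 29.9
tcp_pos: [0.4705, 0.0034, 0.2389]
orientation: [0.124, 0.992, -0.0, 0.0]
wrist_force: [0.6, 0.0, 0.2]
finger_gap: 0.0001
grasp_force: 0.0
time_s: 30.32
tcp_pos: [0.4501, -0.1615, 0.2392]
orientation: [0.128, 0.992, -0.002, 0.001]
wrist_force: [-0.4, -0.6, -0.0]
finger_gap: 0.0
grasp_force: 0.0
top basket [0.6012, 0.3568, 0.0122] z 0.1403 119
top basket [0.586, 0.2464, 0.0116] z 0.1406 114
top basket [0.5186, 0.3701, 0.0125] z 0.1404 129
top basket [0.502, 0.2613, 0.0124] z 0.1409 121
scene basket [0.5188, 0.3675, 0.0131] z 0.1392 88
scene basket [0.5005, 0.2595, 0.0132] z 0.1395 96
scene basket [0.6014, 0.3552, 0.0126] z 0.1395 100
scene basket [0.5853, 0.2456, 0.0134] z 0.1397 112
30.4167 [ 0.4509 -0.1566  0.2387]
top 0 slope [0. 0. 0.] [array([0., 0.]), np.float64(0.0)]
scene 1968 slope [0.    0.001 0.118] [array([ 0.5135, -0.2471]), np.float64(0.0469)]
[ 0.45121999 -0.15444707  0.23839701]
top 5 0.10099923004125085 ((0.47383934259414673, -0.3439326882362366), 0.004208599682897329)
scene 372 0.10389741277626408 ((0.474009245634079, -0.35949796438217163), 0.016407962888479233)
```

View pics/t4.png

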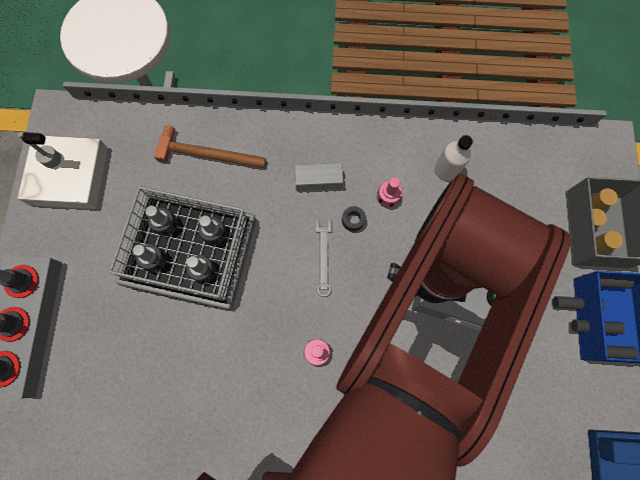

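Top view: all four dark chucks stand in the basket, at (160,218), (210,228), (148,256) and (199,267). The nut (353,218), wrench and block haven't moved. The button is at (0.474,-0.3595), top at 0.104.

```bash
python3 -m crank '[{"slide":[0.005,-0.04,0],"twist":0},{"slide":[0.01,-0.08,0],"twist":0},{"slide":[0.015,-0.12,0],"twist":0},{"slide":[0.02,-0.16,0],"twist":0},{"slide":[0.023,-0.2,0],"twist":0}]' 0 20
python3 -m crank '[{"slide":[0,-0.004,0],"twist":0},{"slide":[0,-0.004,-0.03],"twist":0},{"slide":[0,-0.004,-0.065],"twist":0},{"slide":[0,-0.004,-0.1],"twist":0},{"slide":[0,-0.004,-0.11],"twist":0}]'
python3 -m crank '[{"slide":[0,0,0],"twist":0},{"slide":[0,0,0],"twist":0},{"slide":[0,0,0],"twist":0}]'
```

```text
time_s: 31.08
tcp_pos: [0.4753, -0.3555, 0.2382]
orientation: [0.123, 0.992, 0.0, 0.0]
wrist_force: [0.8, 0.6, 0.8]
finger_gap: 0.0001
grasp_force: 0.0
time_s: 31.5
tcp_pos: [0.472, -0.355, 0.122]
orientation: [0.124, 0.992, 0.003, -0.004]
wrist_force: [-0.5, 1.8, -0.6]
finger_gap: -0.0001
grasp_force: 0.0
time_s: 31.75
tcp_pos: [0.4758, -0.3598, 0.1309]
orientation: [0.124, 0.992, -0.001, 0.002]
wrist_force: [0.0, -0.0, -0.0]
finger_gap: 0.0001
grasp_force: 0.0
```

```bash
python3 -m crank '[{"slide":[-0.001,0,-0.01],"twist":0},{"slide":[-0.001,0,-0.018],"twist":0},{"slide":[-0.001,0,-0.023],"twist":0},{"slide":[-0.001,0,-0.027],"twist":0},{"slide":[-0.001,0,-0.027],"twist":0}]'
python3 -m crank '[{"slide":[0,0,-0.002],"twist":0},{"slide":[0,0,-0.004],"twist":0},{"slide":[0,0,-0.005],"twist":0},{"slide":[0,0,-0.005],"twist":0},{"slide":[0,0,-0.005],"twist":0}]'
```

```text
time_s: 32.17
tcp_pos: [0.473, -0.359, 0.1005]
orientation: [0.125, 0.992, 0.0, -0.0]
wrist_force: [0.1, 0.2, 2.2]
finger_gap: 0.0002
grasp_force: 1.4
time_s: 32.58
tcp_pos: [0.4731, -0.3591, 0.0963]
orientation: [0.125, 0.992, 0.0, -0.0]
wrist_force: [-1.2, 1.6, 4.8]
finger_gap: -0.0
grasp_force: 2.3
```

```bash
python3 -m crank '[{"slide":[0,0,-0.001],"twist":0},{"slide":[0,0,-0.002],"twist":0},{"slide":[0,0,-0.003],"twist":0},{"slide":[0,0,-0.003],"twist":0},{"slide":[0,0,-0.003],"twist":0}]'
```

```text
time_s: 33.0
tcp_pos: [0.4732, -0.3592, 0.0958]
orientation: [0.124, 0.992, -0.0, -0.0]
wrist_force: [-8.2, 7.2, 19.2]
finger_gap: -0.0002
grasp_force: 9.8
```

Bottomed out: 19 N with no further travel. Withdrawing and checking.

```bash
python3 -m crank '[{"slide":[0,0,0.003],"twist":0},{"slide":[0,0,0.01],"twist":0},{"slide":[0,0,0.03],"twist":0},{"slide":[0,0,0.07],"twist":0},{"slide":[0,0,0.11],"twist":0}]'
python3 -m crank '[{"slide":[-0.03,0.02,0.03],"twist":0},{"slide":[-0.06,0.04,0.05],"twist":0},{"slide":[-0.08,0.07,0.06],"twist":0},{"slide":[-0.08,0.1,0.06],"twist":0},{"slide":[-0.08,0.1,0.06],"twist":0}]'
python3 -m crank '[{"slide":[0,0,0],"twist":0},{"slide":[0,0,0],"twist":0},{"slide":[0,0,0],"twist":0},{"slide":[0,0,0],"twist":0},{"slide":[0,0,0],"twist":0}]'
python3 ch.py; python3 disc.py .118 .514 -.246
python3 - <<'E'
from m import *
p,d=ctrl.grab_frame("scene");cv2.imwrite("pics/s5.png",p);X,u,v=cloud("scene",d)
P=X[(abs(X[:,0]-.474)<.02)&(abs(X[:,1]+.359)<.02)&(X[:,2]>.085)&(X[:,2]<.112)]
print(len(P),np.median(P[:,2]))
E
```

```text
time_s: 33.42
tcp_pos: [0.472, -0.358, 0.202]
orientation: [0.125, 0.992, 0.001, -0.002]
wrist_force: [-0.2, -0.5, 0.8]
finger_gap: 0.0
grasp_force: 0.0
time_s: 33.83
tcp_pos: [0.3929, -0.2559, 0.2644]
orientation: [0.124, 0.992, 0.0, 0.001]
wrist_force: [-0.4, -0.7, -0.4]
finger_gap: 0.0001
grasp_force: 0.0
time_s: 34.25
tcp_pos: [0.3931, -0.2597, 0.2625]
orientation: [0.125, 0.992, 0.0, -0.001]
wrist_force: [-1.0, -0.4, -0.3]
finger_gap: 0.0001
grasp_force: 0.0
top basket [0.6007, 0.3574, 0.0121] z 0.1403 118
top basket [0.5857, 0.2473, 0.0126] z 0.1406 114
top basket [0.5194, 0.3705, 0.0124] z 0.1404 129
top basket [0.5021, 0.2612, 0.0124] z 0.1409 122
scene basket [0.5205, 0.3693, 0.0131] z 0.1397 83
scene basket [0.5018, 0.2601, 0.0121] z 0.1396 97
scene basket [0.6014, 0.3548, 0.0122] z 0.1395 99
scene basket [0.5856, 0.2457, 0.0131] z 0.1393 114
34.35 [ 0.3931 -0.2595  0.2626]
top 1317 slope [ 0.    -0.002  0.118] [array([ 0.5145, -0.2458]), np.float64(0.0466)]
scene 1970 slope [-0.001  0.001  0.118] [array([ 0.5128, -0.2468]), np.float64(0.0469)]
[ 0.39312296 -0.25936479  0.26282945]
675 0.10095653759738299
```

View pics/s5.png

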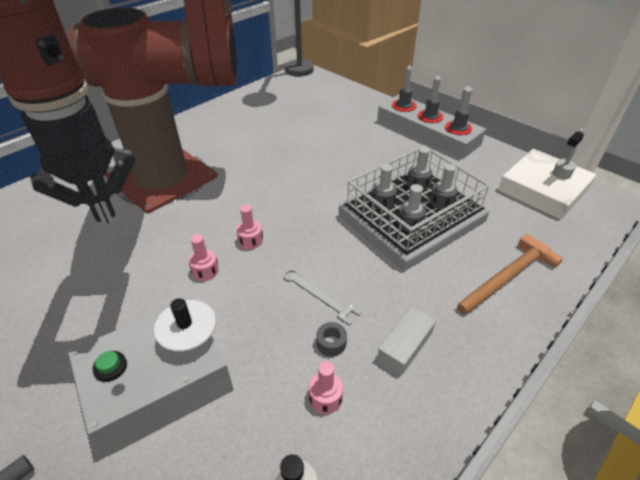

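The scene view shows the four chucks in the basket, the pin parked level at (185,320) and the green button up at (108,362). I'll compare the button height against the earlier measurement, then hand in.

```bash
python3 - <<'E'
from m import *
p,d=ctrl.grab_frame("scene");X,u,v=cloud("scene",d)
P=X[(abs(X[:,0]-.474)<.05)&(abs(X[:,1]+.359)<.04)&(X[:,2]>.098)&(X[:,2]<.108)]
print(len(P),P[:,2].mean())
if len(P)>300 and P[:,2].mean()>.102: print(ctrl.sign_off())
E
```

```text
369 0.10411213607393548
the job is handed in; nothing more can be done
None
```

The job is done and handed in: the lock pin is parked level in the notch, all four chucks I found are standing in the basket, and the start button was pressed to its stop and has sprung back up, with the nut, wrench and block left where they were.

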